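# Roll a sensor housing mark-up and lay it in the inspection cradle

## Task

Roll the aluminium sensor housing along the blue mat until its orange line faces straight up and let it come to rest there; do not pick it up before that. Then lift it and lay it gently in the two black V supports of the inspection cradle, lengthwise along them and centred, either end first, with the orange line still facing straight up, and let go. Leave the tool cup, the wire reel and the lens ring where they are.

Things in the scene. Friction and masses are not known exactly. Their poses are not given: they have to be found in the camera images.
- housing: Loose aluminium cylinder with black end bands, 44 mm in diameter, 130 mm long, about 0.3 kg, lying on the mat. One orange line, 8 mm wide, 104 mm long, runs along its side. Origin at the cylinder's centre, 22 mm above the mat as it lies; local z is its axis; local x points from the axis out through the orange line: the line faces straight up when local x points up.
- cradle: Fixed inspection cradle, left or right of the work; origin at the centre of its underside, on the mat. Grey base plate 140 (x) by 100 (y) by 12 mm; on it two black V supports, each 16 mm thick along x, 72 mm wide, 57 mm high, centred at x = -45 and +45 mm, V faces at 45 degrees; between them a 74 mm gap, open to both sides, for the fingers.
- cradle_seat (a point): Where the housing's centre lies when seated in the cradle: 62 mm above the cradle's underside, 65 mm above the table. Local x runs along the trough, y across it, z up.
- mat: Fixed blue bench mat, 620 mm (x) by 1020 mm (y), 3 mm thick, origin at the centre of its underside on the table; all things named here stand on it. A yellow tape rectangle on it is only a marking and plays no part.
- tool_cup: Bystander: black round cup, 84 mm across, 95 mm high, with three screwdrivers in it reaching 175 mm high; origin at the centre of its underside.
- wire_reel: Bystander: reel of red wire with white flanges lying flat, 90 mm across, 36 mm high; origin at the centre of its underside.
- lens_ring: Bystander: black ring lying flat, 64 mm across, 18 mm high; origin at the centre of its underside.
Not all that is in view belongs to the job. Several things look just like the housing: the one meant starts farthest from the robot's base.

How it is judged:
By the outcome, as a careful person would: the job done as asked, in the order asked, and still so for the second after the job is handed in, with the robot touching nothing.
It also fails if it takes over 38 s, if anything falls off the work surface, if the arm or the gripper's body presses on something with over 40 N, if the wrist force passes 120 N, or if a joint passes its speed limit or range.

## Robot

A 7-joint arm with a two-finger parallel gripper is mounted at the origin on the work surface. World frame = base frame: x ahead of the robot, y to its left, z up, the work surface at z = 0. Lengths are in mm, angles in rad, forces in N, time in s.
With the tool pointing down it reaches from about 425 to 950 mm from the base axis. Payload 4.7 kg.
Tool frame: the origin (TCP) lies midway between the tips of the shut fingers; the grasp point (between the pads) lies 19 mm behind it (manip.grip_point_offset is the distance from the TCP to the grasp point, in mm); z points along the fingers, y is the line along which they close (so a half turn about z gives the same grasp; the last joint's range is limited). The gripper opens to 87 mm and grips with 3 to 60 N. Pads are 19 mm wide; open, the fingers measure 117 mm over their backs; the gripper's body (75 mm by 190 mm) begins 51 mm behind the grasp point.
Start: joints at [1.278, 0.469, -0.049, 1.532, 0.024, 1.141, -0.082], TCP at [176.054, -651.655, 222.573] pointing down, gripper open.
Joint ranges: [-2.59, 2.59], [-0.33, 1.99], [-1.39, 1.29], [0.1, 2.45], [-1.04, 4.18], [0.21, 1.99], [-2.66, 2.66]. Speed limits (rad/s): [2.57, 2.57, 3.14, 3.14, 3.14, 3.14, 3.14].

## Interface

Orientations are given as a 3x3 rotation matrix whose columns are the frame's x, y, z axes.
In Python, from bench import manip gives the robot as it stands.
- The arm moves only by the shell command python3 -m creep 'ROWS' [FORCE]. ROWS is JSON, a list of rows, each a list of 3 entries, a list of its own where there are three numbers: the opening, from -1 (shut) to 1 (fully open), so that 0 is half open, then the shift along the world's x, y, z in units of 800 mm (1.0 is 800 mm), then the turn, a rotation vector about the world's x, y, z in units of 90 degrees (1.0 is 90 degrees). In form: [[gripper, [tx, ty, tz], [wx, wy, wz]], ...]. A call has 1 to 5 rows; each row shifts and turns the commanded pose from where the row before left it; what a row does not reach is not made up. A row lasts 1/10 s, in which the tool goes at most 50 mm and 8.59 degrees, less where a joint would pass 70% of its speed; a pose out of reach is approached as far as the arm can. A call with a number of a shift or a turn outside -1 to 1 is refused whole. A call with a gripper value outside its range is refused whole. The fingers move at their own pace and stop on an object; FORCE is the grip in N (left out, the last holds). Time passes only in rows, so rows that do not move let the fingers close. It gives the time, the measured TCP pose, the force, the opening and the grip force at its end, in the units of the state.
- manip.state(): the state, without advancing time (a new reading comes with each control period).
- manip.camera(name): name is "side" or "top"; returns a dict with "color" (400x640x3 uint8, red, green, blue), "fovy" (degrees; the focal length in pixels is half the picture's height over the tangent of half this angle, whatever the lens; pixels are square), "cx", "cy" (the principal point, pixels), "extrinsics" (4x4, takes a point from camera to world coordinates). Camera axes: x right, y down, z forward; pixel columns grow to the right and rows downward; lengths in mm; the calibration is good to about 2 mm. A picture is of the moment at which its call begins. There is no depth.
- manip.hand_in(): hands the job in; it is judged then, once.
Trained networks look in a picture, given as the dict that the camera call returned (one of the last four; its "shot" number tells which), for a name from the list of things; names that differ only in an ending like _2 or _b are one class to them, and where a whole thing is asked for, a point or a joint stands for the part that bears it (a point fixed in the world has none). Each returns a list of dicts, best first, with "confidence" (0 to 1); they miss things now and then, are a little off and sometimes report something else, mostly with a low value. They report only what shows in the picture. A call takes as long as a camera call. They do not tell look-alikes from the thing itself.
- manip.look_for(picture, query): "centre" ([x, y, z] in mm, in the coordinates of the camera as it stood for that picture, good to about 4 mm: the middle of the surface that is visible of it).
- manip.regions_of(picture, query): "mask" (400x640 bool, what is visible of it).
- manip.tip_of(picture, query): "centre" ([x, y, z] in mm, in the coordinates of the camera as it stood for that picture, good to about 4 mm: a listed point, or the origin of a listed thing).
The state is a dict: "time_s": time; "joint_positions": joint angles; "qvel": joint speeds; "effort": joint torques, N m; "eef_pos": TCP position; "tool_rot": TCP orientation; "force": force on the tool from outside, world axes, zero at the start; "moment": the same for the moment, N m; "width": opening from 0.0 (shut) to 1.0 (fully open); "finger_force": force on a finger pad.
Only numpy, scipy, OpenCV 4.12 (cv2) and the standard library are available. Lean on these libraries where they do the work, as an engineer would, in place of code of your own. Each camera call takes 0.05 s, during which the arm holds its last target. There are 200 camera calls.

## Working session

There is one attempt and no reset: what is moved stays moved. The work goes in short steps, Python scripts to look and compute and a shell command to move; the robot and the scene stay as the last step left them, time stands still between calls to the robot, and variables do not carry over. Pictures are saved under pics/ and viewed, at most 10 in all, crops included, and the job is handed in when it is done.

```bash
ls; mkdir -p pics
cat > h.py <<'E'
from bench import manip
import numpy as np, cv2
def proj(c,P):
    P=np.atleast_2d(P).astype(float);T=np.linalg.inv(c["extrinsics"]);q=P@T[:3,:3].T+T[:3,3]
    f=200/np.tan(np.radians(c["fovy"])/2);return np.c_[c["cx"]+f*q[:,0]/q[:,2],c["cy"]+f*q[:,1]/q[:,2]]
def onz(c,uv,z):
    f=200/np.tan(np.radians(c["fovy"])/2);uv=np.atleast_2d(uv).astype(float)
    d=np.c_[(uv[:,0]-c["cx"])/f,(uv[:,1]-c["cy"])/f,np.ones(len(uv))]@c["extrinsics"][:3,:3].T;o=c["extrinsics"][:3,3]
    return o+d*((z-o[2])/d[:,2])[:,None]
def w(c,p): return c["extrinsics"][:3,:3]@np.array(p)+c["extrinsics"][:3,3]
def save(c,n,crop=None,s=1):
    im=c["color"][:,:,::-1]
    if crop: x0,y0,x1,y1=crop; im=im[y0:y1,x0:x1]
    cv2.imwrite("pics/"+n,cv2.resize(im,None,fx=s,fy=s,interpolation=cv2.INTER_CUBIC))
E
python3 - <<'E'
from h import *
np.set_printoptions(precision=1,suppress=True)
for n in ("top","side"):
    c=manip.camera(n);save(c,n+"0.png");print(n,c["extrinsics"][:3,3],c["fovy"])
    for q in ("housing","cradle","cradle_seat","tool_cup","wire_reel","lens_ring"):
        for r in manip.tip_of(c,q): p=w(c,r["centre"]);print(q,p,proj(c,p)[0],round(r["confidence"],2))
s=manip.state();print(s["time_s"],s["eef_pos"],s["tool_rot"],s["width"])
E
```

```text
pics
top [ 466.7    8.2 1026.4] 47.29770207223794
housing [364.1 238.1  27.6] [198.5 295.1] 0.83
housing [349.5 -23.7  23.8] [320.8 303. ] 0.74
housing [545.8 -27.9  25.5] [324.  212.4] 0.7
cradle [ 484.1 -288.     4.8] [438.8 242.4] 0.85
cradle_seat [ 486.2 -290.1   64.1] [447.8 241. ] 0.68
cradle_seat [ 486.3 -288.     5.2] [438.8 241.4] 0.55
cradle_seat [539.5 317.9   0.7] [168.4 213.5] 0.55
cradle_seat [753.1 -80.2   5.4] [347.7 123.2] 0.37
tool_cup [537.6 317.3   3.1] [168.3 214.3] 0.72
wire_reel [754.9 124.9   2.9] [258.  120.7] 0.91
lens_ring [750.6 -76.9   7.3] [346.4 124.1] 0.97
side [ 393.6 -655.   564.8] 57.94178615599944
housing [356.  -27.7  26.7] [228.  242.5] 0.86
housing [539.9 -24.2  25. ] [308.4 226.2] 0.79
housing [748.9 -77.4   1.8] [399.5 230.7] 0.59
cradle [ 484.8 -288.     6.1] [316.6 332.8] 0.92
cradle_seat [ 483.7 -288.    60.7] [315.2 313.4] 0.58
tool_cup [542.5 316.6   0.9] [281.6 164.6] 0.69
wire_reel [761.3 125.3   4.3] [371.2 184.3] 0.64
wire_reel [751.4 -76.6   2.3] [400.3 230.1] 0.41
lens_ring [751.3 -76.1   1.9] [400.1 230.1] 0.68
0.7 [ 176.1 -651.7  222.6] [[ 1.   0.3  0. ]
 [ 0.3 -1.  -0. ]
 [ 0.   0.  -1. ]] 1.002583731516413
```

View pics/top0.png

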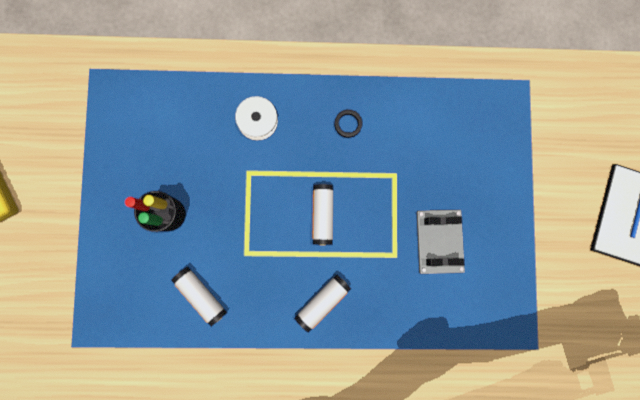

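View pics/side0.png

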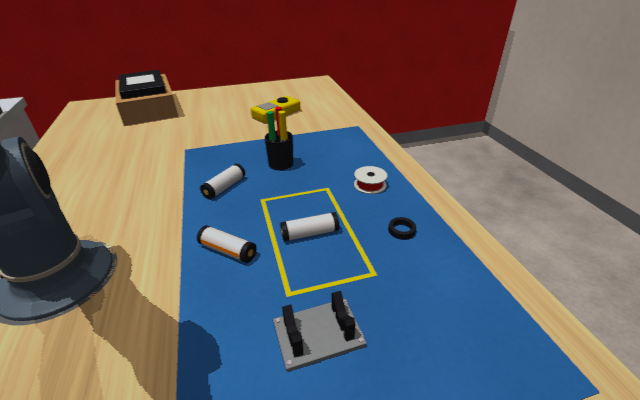

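Candidates: (323,213) at about 546 mm from the base, (199,295) at about 435 mm, and (322,302) at about 350 mm. The farthest, (323,213), is the housing. Next is a close crop, plus measurements of axis, line angle and cradle.

```bash
cat >> h.py <<'E'
def seg(c,near,q="housing"):
    best=None
    for r in manip.regions_of(c,q):
        m=r["mask"];v,u=np.nonzero(m)
        if len(u) and np.hypot(u.mean()-near[0],v.mean()-near[1])<15: return m
def axisfit(c,m):
    v,u=np.nonzero(m);(cx,cy),(a,b),t=cv2.minAreaRect(np.c_[u,v].astype(np.float32));bx=cv2.boxPoints(((cx,cy),(a,b),t))
    L=[np.linalg.norm(bx[0]-bx[1]),np.linalg.norm(bx[1]-bx[2])]
    if L[0]>L[1]: e=[(bx[1]+bx[2])/2,(bx[0]+bx[3])/2]
    else: e=[(bx[0]+bx[1])/2,(bx[2]+bx[3])/2]
    return np.array(e),sorted(L)
def orange(c,m):
    m=cv2.dilate(m.astype(np.uint8),np.ones((3,3)))>0
    hsv=cv2.cvtColor(c["color"],cv2.COLOR_RGB2HSV)
    o=m&(hsv[...,0]>4)&(hsv[...,0]<22)&(hsv[...,1]>90)&(hsv[...,2]>90)
    v,u=np.nonzero(o);return np.c_[u,v]
E
python3 - <<'E'
from h import *
np.set_printoptions(precision=1,suppress=True)
t=manip.camera("top");s=manip.camera("side")
a=cv2.resize(t["color"][170:260,280:370],(400,400),interpolation=cv2.INTER_CUBIC);b=cv2.resize(s["color"][190:260,265:355],(514,400),interpolation=cv2.INTER_CUBIC)[:,:400]
cv2.imwrite("pics/crop1.png",np.hstack([a,b])[:,:,::-1])
for c,n,z in((t,(323,213),25),(s,(310,226),25)):
    m=seg(c,n);e,L=axisfit(c,m);p=onz(c,e,z);print(e.ravel(),L,p.ravel(),"len",np.linalg.norm(p[0]-p[1]))
    o=orange(c,m);print(len(o), o.mean(0) if len(o) else 0, onz(c,o.mean(0),30) if len(o) else 0)
for q in("cradle",):
    for c,n in((t,(438,242)),(s,(316,332))):
        m=seg(c,n,q)
        if m is not None:
            hv=c["color"].astype(int);bl=m&(hv.max(2)<70)
            k,lab,st,ce=cv2.connectedComponentsWithStats(bl.astype(np.uint8))
            for i in range(1,k):
                if st[i,4]>30: print("V",st[i],ce[i],onz(c,ce[i],60))
            e,L=axisfit(c,m);print("plate",onz(c,e,15),L)
E
```

```text
[322.5 185.  322.5 245. ] [np.float32(19.0), np.float32(60.0)] [606.6 -23.7  25.  474.4 -25.6  25. ] len 132.25468952216633
48 [313.  214.4] [[540.7  -3.6  30. ]]
[338.7 220.4 280.2 230.9] [np.float32(20.293846), np.float32(59.484055)] [614.  -24.8  25.  473.7 -21.3  25. ] len 140.26802064162533
1 [282. 231.] [[476.9 -28.7  30. ]]
V [332 292  24  49 626] [343.1 316.8] [[ 526.1 -307.2   60. ]]
V [282 305  22  52 589] [292.9 331.5] [[ 440.7 -310.1   60. ]]
V [287 345  76  27 200] [323.3 358.2] [[ 474.  -367.6   60. ]]
plate [[ 560.1 -280.5   15. ]
 [ 413.1 -291.1   15. ]] [np.float32(63.561764), np.float32(83.80036)]
```

View pics/crop1.png

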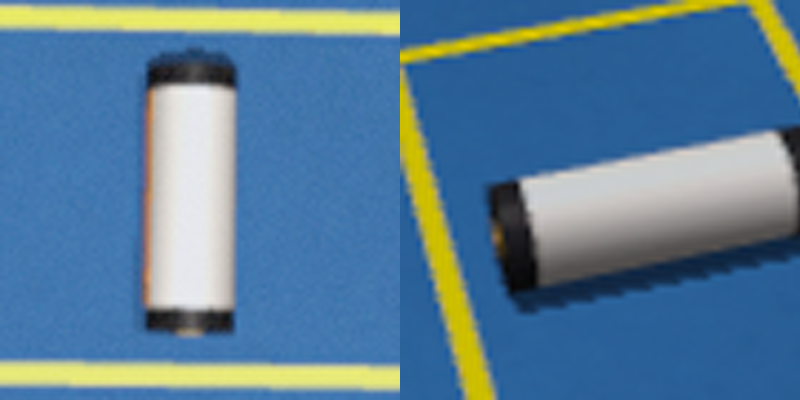

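The crop confirms the choice. The orange line sits on its left (+y) flank, with a sliver showing at the left edge, so it has to roll about 70-75° toward -y. I'll refine the yaws before moving.

Run:
```python
from h import *
np.set_printoptions(precision=4,suppress=True)
t=manip.camera("top");s=manip.camera("side")
for c,bx in((t,(405,200,475,285)),(s,(265,285,375,375))):
    im=c["color"].astype(int);x0,y0,x1,y1=bx;m=np.zeros((400,640),bool);m[y0:y1,x0:x1]=1
    ma=m&~((im[...,2]-im[...,0]>30))
    k,lab,st,ce=cv2.connectedComponentsWithStats(ma.astype(np.uint8));i=1+np.argmax(st[1:,4]);ma=lab==i
    dark=ma&(im.max(2)<60)
    v,u=np.nonzero(ma if c is t else ma&~dark);p=onz(c,np.c_[u,v],15)
    print("plate",cv2.minAreaRect(p[:,:2].astype(np.float32)))
    k,lab,st,ce=cv2.connectedComponentsWithStats(dark.astype(np.uint8))
    for i in range(1,k):
        if st[i,4]>30: print("V",st[i],ce[i],onz(c,ce[i],55))
m=seg(t,(323,213));v,u=np.nonzero(m);p=onz(t,np.c_[u,v],25);print("H",cv2.minAreaRect(p[:,:2].astype(np.float32)))
w_=t["color"].astype(int);mm=m&(w_.min(2)>120)
for r in range(194,240,6): print(r,onz(t,[np.nonzero(m[r])[0].mean(),r],25)[0,:2],t["color"][r,310:316].tolist() if r==218 else "")
st=manip.state();R=st["tool_rot"];print(R,np.degrees(np.arctan2(R[1,0],R[0,0])),st["time_s"])
```

```text
plate ((486.8424072265625, -287.7620849609375), (139.91848754882812, 100.76835632324219), 2.275261163711548)
V [425 217  16   8 105] [432.4095 220.3333] [[ 530.2567 -260.1226   55.    ]]
V [446 217  15   7  99] [452.9798 219.9394] [[ 531.8205 -304.8154   55.    ]]
V [426 259  17   7 108] [434.3704 261.8426] [[ 441.7535 -263.5027   55.    ]]
V [448 258  16   7  99] [455.4242 261.2828] [[ 443.5192 -308.8635   55.    ]]
plate ((486.8071594238281, -292.1461181640625), (139.46913146972656, 104.06974029541016), 2.195582628250122)
V [332 291  23  50 611] [342.8789 316.4959] [[ 527.2108 -303.1639   55.    ]]
V [283 305  21  52 555] [292.7153 331.4198] [[ 440.8489 -306.4866   55.    ]]
V [287 344  79  27 189] [326.0529 357.3386] [[ 479.1579 -364.5311   55.    ]]
H ((541.6137084960938, -25.613174438476562), (134.53341674804688, 44.25111389160156), 0.6743685007095337)
194 [586.5547 -23.9853] 
200 [573.2297 -24.1717] 
206 [559.9386 -24.3576] 
212 [546.6813 -24.5431] 
218 [533.4576 -24.7282] [[58, 115, 173], [67, 104, 151], [131, 105, 119], [187, 135, 104], [179, 172, 167], [199, 194, 191]]
224 [520.2675 -24.9127] 
230 [507.1108 -25.0968] 
236 [493.9874 -25.2804] 
[[ 0.9654  0.2607  0.0001]
 [ 0.2607 -0.9654 -0.0001]
 [ 0.      0.0001 -1.    ]] 15.114199513673933 1.15
```

```bash
python3 -m creep '[[0.4,[0.0253,0.0436,0],[0,0,-0.053]],[0.4,[0.0253,0.0436,0],[0,0,-0.053]],[0.4,[0.0253,0.0436,0],[0,0,-0.053]],[0.4,[0.0253,0.0436,0],[0,0,0]],[0.4,[0.0253,0.0436,0],[0,0,0]]]' 10
python3 -m creep '[[0.4,[0.0253,0.0436,0],[0,0,0]],[0.4,[0.0253,0.0436,0],[0,0,0]],[0.4,[0.0253,0.0436,0],[0,0,0]],[0.4,[0.0253,0.0436,0],[0,0,0]],[0.4,[0.0253,0.0436,0],[0,0,0]]]'
python3 -m creep '[[0.4,[0.0253,0.0436,0],[0,0,0]],[0.4,[0.0253,0.0436,0],[0,0,0]],[0.4,[0.0253,0.0436,0],[0,0,0]],[0.4,[0.0253,0.0436,0],[0,0,0]],[0.4,[0.0253,0.0436,0],[0,0,0]]]'
python3 -m creep '[[0.4,[0.0253,0.0436,0],[0,0,0]],[0.4,[0.0253,0.0436,0],[0,0,0]],[0.4,[0.0253,0.0436,0],[0,0,0]],[0.4,[0,0,0],[0,0,0]]]'
```

```text
time_s: 1.65
eef_pos: [278.0, -475.8, 222.8]
tool_rot: [[1.0, 0.014, 0.0], [0.014, -1.0, -0.0], [0.0, 0.0, -1.0]]
force: [0.0, -0.2, 0.3]
width: 0.714
finger_force: 0.0
time_s: 2.15
eef_pos: [379.1, -301.4, 222.9]
tool_rot: [[1.0, 0.014, 0.001], [0.014, -1.0, -0.001], [0.001, 0.001, -1.0]]
force: [0.6, 0.7, 0.2]
width: 0.699
finger_force: 0.0
time_s: 2.65
eef_pos: [480.4, -127.0, 222.9]
tool_rot: [[1.0, 0.014, 0.001], [0.014, -1.0, -0.0], [0.001, 0.0, -1.0]]
force: [0.9, 0.2, -0.3]
width: 0.705
finger_force: 0.0
time_s: 3.05
eef_pos: [542.5, -17.2, 223.1]
tool_rot: [[1.0, 0.023, 0.003], [0.023, -1.0, 0.004], [0.003, -0.004, -1.0]]
force: [-0.2, -0.2, 0.6]
width: 0.697
finger_force: 0.0
```

```bash
python3 -m creep '[[0.4,[0,-0.0094,0],[0,0,0]],[0.4,[0,0,-0.05],[0,0,0]],[0.4,[0,0,-0.05],[0,0,0]],[0.4,[0,0,0],[0,0,0]]]'
python3 - <<'E'
from h import *
t=manip.camera("top");save(t,"t2.png",(270,150,380,280),4);s=manip.state();print(s["eef_pos"],s["tool_rot"])
E
```

```text
time_s: 3.45
eef_pos: [535.6, -34.3, 138.0]
tool_rot: [[1.0, 0.011, -0.011], [0.011, -1.0, -0.001], [-0.011, 0.001, -1.0]]
force: [-1.3, 0.2, 0.1]
width: 0.699
finger_force: 0.0
[538.10054998 -33.66717042 140.85839038] [[ 9.99920722e-01  1.12361387e-02 -5.68316717e-03]
 [ 1.12316660e-02 -9.99936588e-01 -8.18318638e-04]
 [-5.69200153e-03  7.54422328e-04 -9.99983516e-01]]
```

View pics/t2.png

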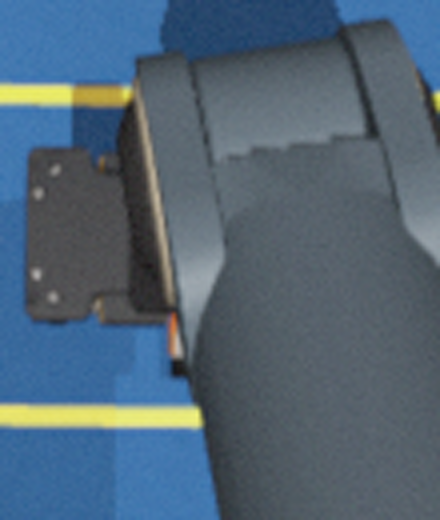

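The view shows the arm covering the housing from above, with only its near end at crop (180,350) visible. I'll monitor from the side camera. Measured poses lag the commands: commanded y is about -31, so I'll correct by +6.6 mm and then descend.

```bash
python3 -m creep '[[0.4,[0,0.0082,0],[0,0,0]],[0.4,[0,0,0],[0,0,0]],[0.4,[0,0,0],[0,0,0]],[0.4,[0,0,0],[0,0,0]]]'
python3 -m creep '[[0.4,[0,0,-0.042],[0,0,0]],[0.4,[0,0,-0.042],[0,0,0]],[0.4,[0,0,-0.042],[0,0,0]],[0.4,[0,0,-0.021],[0,0,0]],[0.4,[0,0,-0.018],[0,0,0]]]'
python3 -m creep '[[0.4,[0,0,0],[0,0,0]],[0.4,[0,0,0],[0,0,0]],[0.4,[0,0,0],[0,0,0]]]'
python3 - <<'E'
from h import *
t=manip.camera("side");save(t,"s2.png",(250,170,380,270),5)
m=seg(t,(310,226))
if m is not None: e,L=axisfit(t,m);print(e,L,len(orange(t,m)))
E
```

```text
time_s: 3.9
eef_pos: [541.1, -24.8, 143.8]
tool_rot: [[1.0, 0.014, 0.002], [0.014, -1.0, -0.0], [0.002, 0.0, -1.0]]
force: [-0.2, -0.7, 0.7]
width: 0.698
finger_force: 0.0
time_s: 4.4
eef_pos: [540.2, -24.9, 9.6]
tool_rot: [[1.0, 0.014, -0.001], [0.014, -1.0, -0.0], [-0.001, 0.0, -1.0]]
force: [0.1, 0.2, 0.2]
width: 0.705
finger_force: 0.0
time_s: 4.7
eef_pos: [541.5, -24.7, 11.8]
tool_rot: [[1.0, 0.014, 0.003], [0.014, -1.0, -0.0], [0.003, 0.0, -1.0]]
force: [0.0, 0.3, 0.3]
width: 0.703
finger_force: 0.0
[[338.13998 222.97997]
 [279.61996 231.33998]] [np.float32(19.516155), np.float32(59.11415)] 2
```

View pics/s2.png

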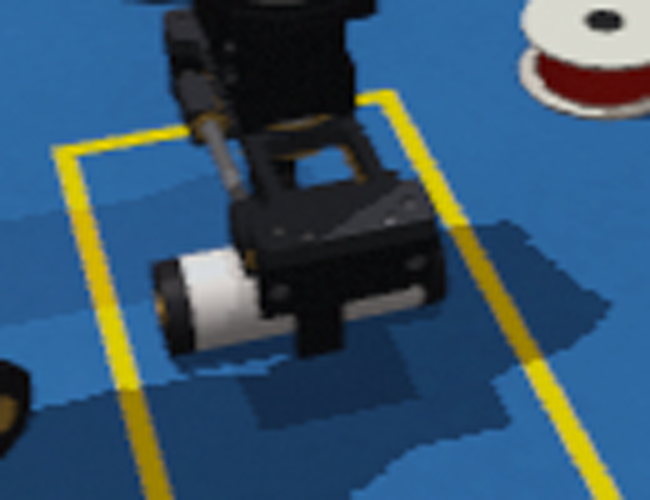

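```bash
python3 -m creep '[[0.12,[0,0,0],[0,0,0]],[0.12,[0,0,0],[0,0,0]],[0.12,[0,0,0],[0,0,0]],[0.12,[0,-0.004,0],[0,0,0]],[0.12,[0,-0.004,0],[0,0,0]]]'
python3 -m creep '[[0.12,[0,-0.004,0],[0,0,0]],[0.12,[0,-0.004,0],[0,0,0]],[0.12,[0,-0.004,0],[0,0,0]],[0.12,[0,-0.004,0],[0,0,0]],[0.12,[0,-0.003,0],[0,0,0]]]'
python3 -m creep '[[0.12,[0,0,0],[0,0,0]],[0.12,[0,0,0],[0,0,0]],[0.12,[0,0,0],[0,0,0]]]'
python3 - <<'E'
from h import *
t=manip.camera("side");save(t,"s3.png",(260,190,350,270),7)
E
```

```text
time_s: 5.3
eef_pos: [540.4, -31.2, 10.6]
tool_rot: [[1.0, 0.014, 0.0], [0.014, -1.0, 0.0], [0.0, -0.0, -1.0]]
force: [0.4, 0.4, -0.2]
width: 0.564
finger_force: 0.0
time_s: 5.8
eef_pos: [540.3, -46.8, 10.5]
tool_rot: [[1.0, 0.014, -0.0], [0.014, -1.0, -0.0], [-0.0, 0.0, -1.0]]
force: [-0.1, -0.2, 0.1]
width: 0.564
finger_force: 0.0
time_s: 6.1
eef_pos: [540.4, -46.2, 10.6]
tool_rot: [[1.0, 0.014, 0.0], [0.014, -1.0, 0.0], [0.0, -0.0, -1.0]]
force: [0.5, -0.0, -0.3]
width: 0.558
finger_force: 0.0
```

View pics/s3.png

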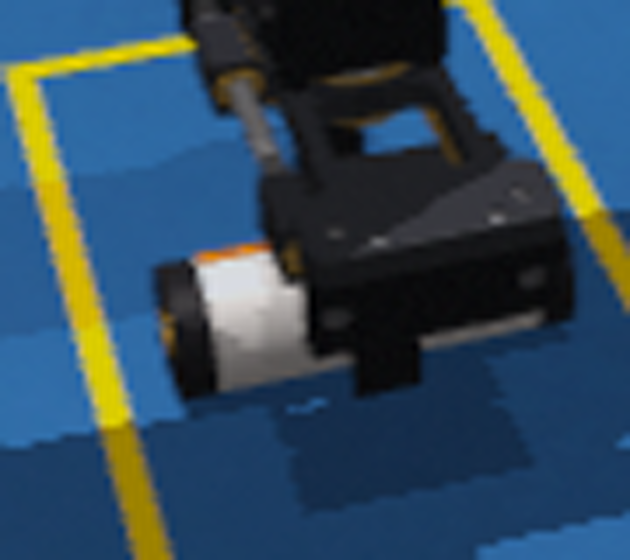

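```bash
cat >> h.py <<'E'
def linecol(c,us,y0=-60,y1=0,box=(200,280)):
    # per column: orange v-centroid(sub-pixel) and silhouette limits
    im=c["color"].astype(float);out=[]
    for u in us:
        col=im[box[0]:box[1],u];blue=col[:,2]-col[:,0]
        org=np.clip(col[:,0]-col[:,2]-25,0,None)
        v=np.arange(box[0],box[1]);out.append((u,(org*v).sum()/max(org.sum(),1e-9),org.sum(),v[blue<15].min() if (blue<15).any() else -1,v[blue<15].max() if (blue<15).any() else -1))
    return np.array(out)
def model(c,yc,phis,x,z=25.): 
    ph=np.radians(phis);return proj(c,np.c_[np.full_like(ph,x),yc+22*np.sin(ph),z+22*np.cos(ph)])
E
python3 - <<'E'
from h import *
np.set_printoptions(precision=1,suppress=True)
t=manip.camera("side")
print(linecol(t,range(288,300,2),box=(222,250)))
for u in (290,294): print(u,t["color"][222:249,u].tolist())
ph=np.arange(-180,180,5.)
for yc in(-49,-44):
  for x in(495,505):
    q=model(t,yc,ph,x);print(yc,x,"u",q[:,0].mean(),"v top",q[:,1].min(),ph[q[:,1].argmin()],"bot",q[:,1].max(),[(p,model(t,yc,[float(p)],x)[0].round(1).tolist()) for p in (0,10,20,30,40,50)])
E
```

```text
[[288.  226.4  83.  226.  246. ]
 [290.  226.2 223.  226.  245. ]
 [292.  226.  125.  225.  245. ]
 [294.  225.3 170.  225.  244. ]
 [296.  225.  141.  225.  244. ]
 [298.  225.   54.  222.  243. ]]
290 [[40, 93, 145], [40, 92, 146], [41, 93, 146], [72, 94, 144], [214, 122, 0], [200, 168, 141], [216, 219, 220], [216, 219, 223], [216, 219, 225], [216, 219, 227], [216, 218, 220], [197, 194, 192], [190, 184, 184], [174, 169, 168], [156, 151, 149], [107, 104, 103], [83, 80, 80], [59, 56, 57], [54, 52, 53], [32, 31, 33], [30, 28, 30], [13, 13, 13], [12, 14, 14], [13, 14, 18], [15, 28, 46], [19, 45, 75], [20, 46, 77]]
294 [[40, 92, 146], [40, 93, 146], [66, 94, 144], [199, 120, 56], [200, 159, 123], [214, 216, 215], [216, 219, 221], [217, 220, 224], [216, 219, 226], [216, 219, 222], [216, 217, 215], [212, 207, 205], [204, 199, 198], [192, 187, 185], [182, 177, 176], [172, 167, 166], [148, 143, 142], [136, 131, 130], [112, 108, 107], [104, 101, 99], [98, 95, 93], [93, 90, 89], [87, 84, 84], [54, 64, 79], [20, 44, 75], [22, 46, 76], [25, 55, 91]]
-49 495 u 291.8877869371103 v top 227.14355424336566 40.0 bot 246.45692082050107 [(0, [291.3, 229.3]), (10, [290.9, 228.3]), (20, [290.6, 227.7]), (30, [290.3, 227.3]), (40, [290.0, 227.1]), (50, [289.9, 227.3])]
-49 505 u 296.231739690056 v top 226.29372039987527 40.0 bot 245.55173014390164 [(0, [295.7, 228.4]), (10, [295.3, 227.5]), (20, [294.9, 226.8]), (30, [294.6, 226.4]), (40, [294.4, 226.3]), (50, [294.2, 226.5])]
-44 495 u 291.40428908040474 v top 225.78024660964016 40.0 bot 244.99714644500017 [(0, [290.8, 227.9]), (10, [290.4, 227.0]), (20, [290.1, 226.3]), (30, [289.8, 225.9]), (40, [289.6, 225.8]), (50, [289.4, 226.0])]
-44 505 u 295.7288152841288 v top 224.9381689277608 40.0 bot 244.1002617143713 [(0, [295.2, 227.0]), (10, [294.8, 226.1]), (20, [294.4, 225.4]), (30, [294.1, 225.0]), (40, [293.9, 224.9]), (50, [293.7, 225.1])]
```

It rolls cleanly: about 51° done, with the line now some 20° short of up. The housing centre is y≈-44, against the +y finger. I'll roll 8 mm more, then open, lift and move aside to measure from above.

```bash
python3 -m creep '[[0.12,[0,-0.0025,0],[0,0,0]],[0.12,[0,-0.003,0],[0,0,0]],[0.12,[0,-0.0025,0],[0,0,0]],[0.12,[0,-0.002,0],[0,0,0]],[0.12,[0,0,0],[0,0,0]]]'
python3 -m creep '[[0.12,[0,0,0],[0,0,0]],[0.4,[0,0,0],[0,0,0]],[0.4,[0,0,0],[0,0,0]],[0.4,[0,0,0],[0,0,0]]]'
python3 -m creep '[[0.4,[0,0,0.04],[0,0,0]],[0.4,[0,0,0.05],[0,0,0]],[0.4,[0,0.04,0.05],[0,0,0]],[0.4,[0,0.06,0],[0,0,0]],[0.4,[0,0.06,0],[0,0,0]]]'
python3 -m creep '[[0.4,[0,0.06,0],[0,0,0]],[0.4,[0,0.03,0],[0,0,0]],[0.4,[0,0,0],[0,0,0]],[0.4,[0,0,0],[0,0,0]]]'
python3 - <<'E'
from h import *
np.set_printoptions(precision=1,suppress=True)
t=manip.camera("top");s=manip.camera("side")
a=cv2.resize(t["color"][170:260,290:380],(400,400),interpolation=cv2.INTER_CUBIC);b=cv2.resize(s["color"][190:270,265:345],(400,400),interpolation=cv2.INTER_CUBIC)
cv2.imwrite("pics/crop4.png",np.hstack([a,b])[:,:,::-1])
m=seg(t,(333,213))
print(t["color"][213,318:350].tolist())
if m is not None:
    v,u=np.nonzero(m);p=onz(t,np.c_[u,v],25);print(cv2.minAreaRect(p[:,:2].astype(np.float32)))
E
```

```text
time_s: 6.7
eef_pos: [540.3, -54.9, 10.5]
tool_rot: [[1.0, 0.013, -0.0], [0.013, -1.0, -0.0], [-0.0, 0.0, -1.0]]
force: [0.1, -0.7, 0.4]
width: 0.561
finger_force: 0.0
time_s: 7.1
eef_pos: [540.4, -54.3, 10.6]
tool_rot: [[1.0, 0.014, 0.0], [0.014, -1.0, -0.0], [0.0, 0.0, -1.0]]
force: [-0.1, -0.2, -0.9]
width: 0.68
finger_force: 0.0
time_s: 7.6
eef_pos: [541.4, 73.6, 123.5]
tool_rot: [[1.0, 0.011, 0.004], [0.011, -1.0, -0.0], [0.004, 0.0, -1.0]]
force: [0.3, 0.5, -0.3]
width: 0.702
finger_force: 0.0
time_s: 8.0
eef_pos: [540.2, 144.8, 121.5]
tool_rot: [[1.0, 0.015, -0.0], [0.015, -1.0, -0.001], [-0.0, 0.001, -1.0]]
force: [-1.1, -0.2, 0.1]
width: 0.702
finger_force: 0.0
[[39, 73, 112], [38, 70, 111], [40, 73, 109], [40, 77, 110], [44, 83, 125], [51, 100, 155], [61, 107, 153], [107, 119, 142], [166, 162, 157], [187, 183, 177], [205, 200, 196], [214, 210, 205], [223, 219, 214], [228, 226, 221], [228, 221, 216], [221, 171, 110], [229, 168, 71], [228, 172, 92], [222, 194, 174], [230, 233, 239], [231, 234, 236], [229, 231, 227], [229, 226, 222], [225, 219, 215], [218, 212, 207], [204, 199, 195], [186, 181, 177], [117, 129, 150], [68, 118, 173], [65, 120, 175], [64, 120, 174], [68, 122, 175]]
((539.8765869140625, -52.28712463378906), (134.72088623046875, 43.885066986083984), 0.5286637544631958)
```

View pics/crop4.png

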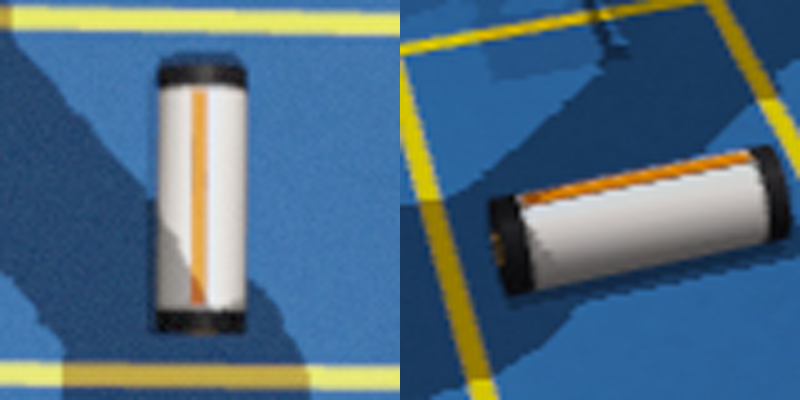

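Line now almost straight up, at crop (200,195) on a body spanning 158-246. Now to measure the residual angle.

```bash
cat >> h.py <<'E'
def roll_top(c,rows,cols,z=25.):
    im=c["color"].astype(float);res=[]
    u=np.arange(*cols)
    for r in rows:
        p=im[r,cols[0]:cols[1]];o=np.clip(p[:,0]-p[:,2]-30,0,None);uo=(o*u).sum()/o.sum()
        b=p[:,2]-p[:,0];b=b/ b[[0,-1]].mean()
        ins=np.nonzero(b<.5)[0];l,rr=ins[0],ins[-1]
        L=u[l]-(.5-b[l])/(b[l-1]-b[l]);Rr=u[rr]+(.5-b[rr])/(b[rr+1]-b[rr])
        x=onz(c,[uo,r],z)[0,0];ph=np.arange(-180,180,1.)
        f=lambda yc:(model(c,yc,ph,x,z)[:,0].min(),model(c,yc,ph,x,z)[:,0].max())
        ys=np.arange(-420,60,.25);mid=[sum(f(y))/2 for y in ys];yc=np.interp((L+Rr)/2,mid[::-1],ys[::-1])
        pa=np.arange(-60,61.);ua=model(c,yc,pa,x,z)[:,0];phi=np.interp(uo,ua[::-1],pa[::-1])
        res.append((r,x,uo,L,Rr,Rr-L,np.subtract(*f(yc)[::-1]),yc,phi))
    return np.array(res)
E
python3 - <<'E'
from h import *
np.set_printoptions(precision=2,suppress=True)
t=manip.camera("top")
r=roll_top(t,range(192,216,3),(310,360));print(r);print(np.median(r,0))
E
```

```text
[[192.   591.48 334.33 325.09 345.34  20.25  19.9  -52.05   8.5 ]
 [195.   584.8  334.33 325.09 345.37  20.28  19.91 -52.16   8.57]
 [198.   578.13 334.32 325.19 345.26  20.07  19.93 -52.22   8.6 ]
 [201.   571.47 334.3  324.94 345.23  20.29  19.94 -51.98   7.89]
 [204.   564.81 334.29 324.93 345.24  20.31  19.95 -52.06   7.92]
 [207.   558.17 334.3  324.9  345.2   20.3   19.97 -52.06   7.67]
 [210.   551.53 334.24 324.87 345.2   20.32  19.98 -52.1    7.94]
 [213.   544.9  334.19 324.85 345.21  20.36  19.99 -52.16   8.18]]
[202.5  568.14 334.3  324.93 345.24  20.3   19.95 -52.08   8.06]
```

Residual is 8° (3.1 mm), and y=-52.1 agrees with the finger geometry. Next is a small additional roll.

```bash
python3 -m creep '[[0.4,[0,-0.06,0],[0,0,0]],[0.4,[0,-0.06,0],[0,0,0]],[0.4,[0,-0.06,0],[0,0,0]],[0.4,[0,-0.046,0],[0,0,0]],[0.4,[0,-0.02,-0.02],[0,0,0]]]'
python3 -m creep '[[0.4,[0,0,-0.02],[0,0,0]],[0.4,[0,0,-0.04],[0,0,0]],[0.4,[0,0,-0.04],[0,0,0]],[0.4,[0,0,-0.02],[0,0,0]],[0.12,[0,0,0],[0,0,0]]]'
python3 -m creep '[[0.12,[0,0,0],[0,0,0]],[0.12,[0,-0.0025,0],[0,0,0]],[0.12,[0,-0.0025,0],[0,0,0]],[0.12,[0,-0.002,0],[0,0,0]],[0.12,[0,-0.0009,0],[0,0,0]]]'
python3 -m creep '[[0.12,[0,0,0],[0,0,0]],[0.12,[0,0,0],[0,0,0]],[0.4,[0,0,0],[0,0,0]],[0.4,[0,0,0],[0,0,0]],[0.4,[0,0,0],[0,0,0]]]'
python3 -m creep '[[0.4,[0,0,0.04],[0,0,0]],[0.4,[0,0,0.05],[0,0,0]],[0.4,[0,0.04,0.05],[0,0,0]],[0.4,[0,0.06,0],[0,0,0]],[0.4,[0,0.06,0],[0,0,0]]]'
python3 -m creep '[[0.4,[0,0.06,0],[0,0,0]],[0.4,[0,0.03,0],[0,0,0]],[0.4,[0,0,0],[0,0,0]],[0.4,[0,0,0],[0,0,0]]]'
python3 - <<'E'
from h import *
np.set_printoptions(precision=2,suppress=True)
t=manip.camera("top")
r=roll_top(t,range(192,216,3),(310,360));print(r[:,-2:]);print(np.median(r,0))
m=seg(t,(334,213))
if m is not None:
    v,u=np.nonzero(m);p=onz(t,np.c_[u,v],25);print(cv2.minAreaRect(p[:,:2].astype(np.float32)),p[:,0].min(),p[:,0].max())
col=t["color"][175:255,330].astype(int);print([(175+i,a.tolist()) for i,a in enumerate(col) if i<20 or i>60])
E
```

```text
time_s: 8.7
eef_pos: [541.4, -58.5, 107.1]
tool_rot: [[1.0, 0.005, 0.004], [0.005, -1.0, -0.003], [0.004, 0.003, -1.0]]
force: [-0.0, 0.4, 0.2]
width: 0.7
finger_force: 0.0
time_s: 9.2
eef_pos: [538.1, -53.2, 7.4]
tool_rot: [[1.0, 0.012, -0.005], [0.012, -1.0, -0.0], [-0.005, 0.0, -1.0]]
force: [0.6, 1.1, 0.0]
width: 0.666
finger_force: 0.0
time_s: 9.7
eef_pos: [540.7, -58.8, 10.2]
tool_rot: [[1.0, 0.013, 0.001], [0.013, -1.0, -0.0], [0.001, 0.0, -1.0]]
force: [-0.0, -1.3, 0.5]
width: 0.564
finger_force: 0.0
time_s: 10.2
eef_pos: [540.4, -58.2, 9.6]
tool_rot: [[1.0, 0.014, -0.0], [0.014, -1.0, -0.0], [-0.0, 0.0, -1.0]]
force: [-0.6, 0.6, -0.8]
width: 0.681
finger_force: 0.0
time_s: 10.7
eef_pos: [541.4, 69.7, 122.4]
tool_rot: [[1.0, 0.011, 0.004], [0.011, -1.0, -0.0], [0.004, 0.0, -1.0]]
force: [0.4, -0.2, -0.6]
width: 0.698
finger_force: 0.0
time_s: 11.1
eef_pos: [540.1, 141.0, 120.4]
tool_rot: [[1.0, 0.015, -0.0], [0.015, -1.0, -0.001], [-0.0, 0.001, -1.0]]
force: [-0.1, -0.2, -0.2]
width: 0.701
finger_force: 0.0
[[-55.05  -0.88]
 [-55.13  -0.54]
 [-55.13  -0.85]
 [-55.21  -0.89]
 
[... 450 characters left out ...]
6, 115]), (183, [38, 71, 107]), (184, [37, 59, 88]), (185, [33, 34, 42]), (186, [34, 29, 34]), (187, [33, 32, 37]), (188, [46, 44, 49]), (189, [109, 102, 102]), (190, [176, 172, 168]), (191, [205, 199, 196]), (192, [204, 198, 194]), (193, [204, 199, 195]), (194, [205, 200, 195]), (236, [150, 146, 142]), (237, [149, 146, 143]), (238, [143, 137, 135]), (239, [97, 93, 88]), (240, [36, 37, 37]), (241, [22, 20, 28]), (242, [20, 17, 21]), (243, [28, 22, 23]), (244, [24, 35, 47]), (245, [37, 59, 88]), (246, [41, 74, 110]), (247, [45, 77, 115]), (248, [43, 72, 109]), (249, [41, 73, 113]), (250, [41, 74, 111]), (251, [79, 91, 107]), (252, [162, 144, 90]), (253, [193, 169, 73]), (254, [192, 166, 69])]
```

The line is 0.9° from straight up and the housing lies at rest at (541,-55.5). Next I'll centre the tool on it, grip and lift.

```bash
python3 -m creep '[[0.4,[0,-0.06,0],[0,0,0]],[0.4,[0,-0.06,0],[0,0,0]],[0.4,[0,-0.06,0],[0,0,0]],[0.4,[0,-0.046,0],[0,0,0]],[0.4,[0,-0.0207,-0.02],[0,0,0]]]'
python3 -m creep '[[0.4,[0,0,0],[0,0,0]],[0.4,[0,0,-0.03],[0,0,0]],[0.4,[0,0,-0.04],[0,0,0]],[0.4,[0,0,-0.03],[0,0,0]],[0.4,[0,0,-0.02],[0,0,0]]]'
python3 -m creep '[[0.4,[0,0,0],[0,0,0]],[0.4,[0,0,0],[0,0,0]],[0.4,[0,0,0],[0,0,0]]]'
```

```text
time_s: 11.7
eef_pos: [541.2, -63.6, 106.0]
tool_rot: [[1.0, 0.004, 0.004], [0.004, -1.0, -0.003], [0.004, 0.003, -1.0]]
force: [0.3, -0.2, 0.6]
width: 0.697
finger_force: 0.0
time_s: 12.2
eef_pos: [539.4, -55.4, 7.4]
tool_rot: [[1.0, 0.015, -0.002], [0.015, -1.0, 0.001], [-0.002, -0.001, -1.0]]
force: [-0.5, 0.1, 0.0]
width: 0.704
finger_force: 0.0
time_s: 12.5
eef_pos: [541.4, -56.0, 9.9]
tool_rot: [[1.0, 0.014, 0.002], [0.014, -1.0, 0.0], [0.002, 0.0, -1.0]]
force: [0.1, -0.1, 0.6]
width: 0.7
finger_force: 0.0
```

```bash
python3 -m creep '[[0.1,[0,0.0003,0],[0,0,0]],[0.06,[0,0,0],[0,0,0]],[0.04,[0,0,0],[0,0,0]],[-0.1,[0,0,0],[0,0,0]],[-0.3,[0,0,0],[0,0,0]]]' 20
python3 -m creep '[[-0.5,[0,0,0],[0,0,0]],[-0.5,[0,0,0],[0,0,0]],[-0.5,[0,0,0.01],[0,0,0]],[-0.5,[0,0,0.03],[0,0,0]],[-0.5,[0,0,0.04],[0,0,0]]]'
python3 -m creep '[[-0.5,[0,0,0.04],[0,0,0]],[-0.5,[0,0,0.03],[0,0,0]],[-0.5,[0,0,0],[0,0,0]],[-0.5,[0,0,0],[0,0,0]],[-0.5,[0,0,0],[0,0,0]]]'
python3 - <<'E'
from h import *
s=manip.camera("side");save(s,"s5.png",(260,110,360,210),6);print(manip.state()["eef_pos"])
E
```

```text
time_s: 13.0
eef_pos: [540.5, -56.4, 8.9]
tool_rot: [[1.0, 0.014, 0.0], [0.014, -1.0, -0.0], [0.0, 0.0, -1.0]]
force: [-0.9, 0.2, 1.7]
width: 0.498
finger_force: 20.0
time_s: 13.5
eef_pos: [538.3, -55.8, 71.7]
tool_rot: [[1.0, 0.015, -0.005], [0.015, -1.0, 0.001], [-0.005, -0.001, -1.0]]
force: [0.8, -0.9, -3.4]
width: 0.499
finger_force: 20.0
time_s: 14.0
eef_pos: [538.8, -56.2, 126.9]
tool_rot: [[1.0, 0.014, -0.004], [0.014, -1.0, 0.0], [-0.004, -0.0, -1.0]]
force: [0.3, 0.4, -2.3]
width: 0.504
finger_force: 20.0
[538.90493191 -56.14291948 126.83387057]
```

View pics/s5.png

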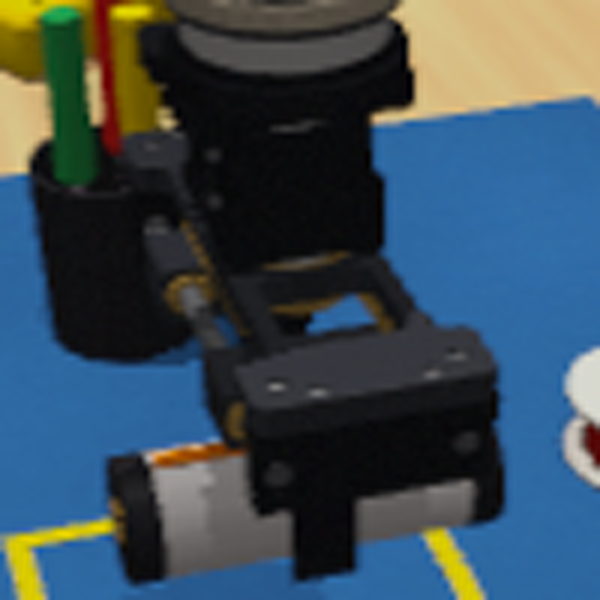

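The housing is held with the line on top, seen at crop (200,455). Now to carry it above the cradle.

```bash
python3 -m creep '[[-0.5,[-0.005,-0.02,0],[0,0,0.0167]],[-0.5,[-0.0097,-0.0414,0],[0,0,0]],[-0.5,[-0.0097,-0.0414,0],[0,0,0]],[-0.5,[-0.0097,-0.0414,0],[0,0,0]],[-0.5,[-0.0097,-0.0414,0],[0,0,0]]]'
python3 -m creep '[[-0.5,[-0.0097,-0.0414,0],[0,0,0]],[-0.5,[-0.0097,-0.0414,0],[0,0,0]],[-0.5,[-0.0046,-0.0216,0],[0,0,0]],[-0.5,[0,0,0],[0,0,0]],[-0.5,[0,0,0],[0,0,0]]]'
python3 -m creep '[[-0.5,[0,0,0],[0,0,0]],[-0.5,[0,0,0],[0,0,0]],[-0.5,[0,0,0],[0,0,0]]]'
python3 - <<'E'
from h import *
np.set_printoptions(precision=2,suppress=True)
s=manip.camera("side");t=manip.camera("top");a=cv2.resize(t["color"][180:290,400:510],(400,400),interpolation=cv2.INTER_CUBIC);b=cv2.resize(s["color"][250:380,255:385],(400,400),interpolation=cv2.INTER_CUBIC)
cv2.imwrite("pics/crop6.png",np.hstack([a,b])[:,:,::-1]);st=manip.state();print(st["eef_pos"],st["tool_rot"],st["force"])
for n,bx in (("side",s),("top",t)):
    for r in manip.tip_of(bx,"cradle"): print(n,w(bx,r["centre"]),r["confidence"])
E
```

```text
time_s: 14.55
eef_pos: [504.0, -205.5, 127.1]
tool_rot: [[0.999, 0.041, -0.003], [0.041, -0.999, 0.001], [-0.003, -0.001, -1.0]]
force: [0.4, -0.0, -3.2]
width: 0.502
finger_force: 20.0
time_s: 15.05
eef_pos: [485.6, -287.3, 127.4]
tool_rot: [[0.999, 0.04, -0.002], [0.04, -0.999, 0.002], [-0.002, -0.002, -1.0]]
force: [-0.5, 1.2, -2.5]
width: 0.496
finger_force: 20.0
time_s: 15.35
eef_pos: [486.5, -287.0, 128.6]
tool_rot: [[0.999, 0.042, -0.0], [0.042, -0.999, 0.0], [0.0, -0.0, -1.0]]
force: [-0.0, -0.6, -2.8]
width: 0.502
finger_force: 20.0
[ 486.35 -287.55  128.71] [[ 1.    0.04  0.  ]
 [ 0.04 -1.   -0.  ]
 [ 0.    0.   -1.  ]] [ 0.51  0.38 -3.47]
side [ 485.33 -286.22    4.9 ] 0.77
```

View pics/crop6.png

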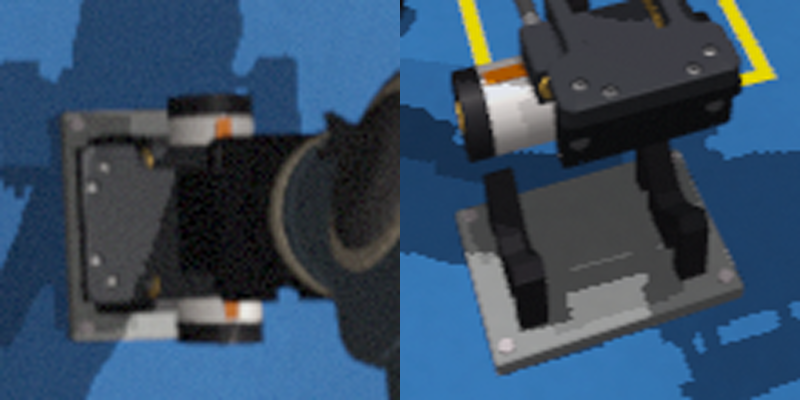

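Side crop: housing above the trough, roughly centred, line on top. Next I'll check the roll and trough alignment numerically from the top view.

Run:
```python
from h import *
np.set_printoptions(precision=2,suppress=True)
t=manip.camera("top");im=t["color"].astype(int)
for r in (214,216,264,266): print(r,[(440+i,p.tolist()) for i,p in enumerate(im[r,440:478])])
for x in (433,545):
    for yc in (-287.4,):
        pa=np.arange(-180,180,1.);yy=yc+(x-486)*.04;q=model(t,yy,pa,x,144.);print(x,"row",q[:,1].mean(),"edges",q[:,0].min(),q[:,0].max(),"line",[(p,round(model(t,yy,[float(p)],x,144.)[0,0],2)) for p in(-10,-5,0,5,10)])
```

```text
214 [(440, [109, 107, 107]), (441, [109, 109, 106]), (442, [108, 112, 107]), (443, [106, 105, 106]), (444, [107, 107, 107]), (445, [108, 107, 106]), (446, [98, 97, 97]), (447, [99, 94, 93]), (448, [109, 108, 101]), (449, [115, 112, 107]), (450, [125, 123, 117]), (451, [128, 125, 120]), (452, [139, 133, 132]), (453, [146, 141, 137]), (454, [148, 143, 141]), (455, [152, 147, 143]), (456, [159, 154, 151]), (457, [164, 159, 155]), (458, [160, 156, 151]), (459, [147, 116, 103]), (460, [183, 110, 49]), (461, [186, 109, 46]), (462, [188, 112, 54]), (463, [184, 126, 90]), (464, [176, 159, 147]), (465, [169, 164, 160]), (466, [165, 161, 159]), (467, [159, 156, 150]), (468, [157, 151, 147]), (469, [133, 130, 132]), (470, [52, 75, 105]), (471, [36, 69, 108]), (472, [43, 73, 110]), (473, [46, 72, 111]), (474, [42, 72, 107]), (475, [41, 73, 108]), (476, [39, 67, 105]), (477, [40, 71, 111])]
216 [(440, [100, 98, 97]), (441, [93, 95, 91]), (442, [100, 99, 100]), (443, [95, 98, 96]), (444, [97, 98, 95]), (445, [95, 92, 89]), (446, [95, 94, 95]), (447, [94, 89, 89]), (448, [106, 103, 100]), (449, [11
[... 2151 characters left out ...]
 107]), (466, [222, 207, 189]), (467, [231, 234, 229]), (468, [232, 230, 227]), (469, [225, 220, 216]), (470, [217, 212, 205]), (471, [199, 194, 191]), (472, [118, 142, 169]), (473, [69, 122, 178]), (474, [66, 120, 177]), (475, [68, 122, 178]), (476, [72, 122, 178]), (477, [66, 120, 176])]
433 row 267.92937216703035 edges 448.69617317277283 472.42174325147164 line [(-10, np.float64(466.31)), (-5, np.float64(465.36)), (0, np.float64(464.37)), (5, np.float64(463.35)), (10, np.float64(462.31))]
545 row 210.24754939028014 edges 445.7208667088581 469.11880245066124 line [(-10, np.float64(463.02)), (-5, np.float64(462.08)), (0, np.float64(461.11)), (5, np.float64(460.1)), (10, np.float64(459.07))]
```

Roll is within 2° and the position matches the trough. Now down, settling before contact.

```bash
python3 -m creep '[[-0.5,[-0.001,0,-0.02],[0,0,0]],[-0.5,[0,0,-0.025],[0,0,0]],[-0.5,[0,0,-0.02],[0,0,0]],[-0.5,[0,0,-0.012],[0,0,0]],[-0.5,[0,0,-0.006],[0,0,0]]]'
python3 -m creep '[[-0.5,[0,0,-0.003],[0,0,0]],[-0.5,[0,0,0],[0,0,0]],[-0.5,[0,0,0],[0,0,0]],[-0.5,[0,0,0],[0,0,0]]]'
```

```text
time_s: 16.1
eef_pos: [485.0, -288.0, 61.4]
tool_rot: [[0.999, 0.04, -0.001], [0.04, -0.999, 0.001], [-0.001, -0.001, -1.0]]
force: [0.1, 0.2, -2.4]
width: 0.502
finger_force: 20.0
time_s: 16.5
eef_pos: [485.8, -288.4, 60.5]
tool_rot: [[0.999, 0.04, 0.001], [0.04, -0.999, -0.001], [0.001, 0.001, -1.0]]
force: [0.2, 0.3, -2.4]
width: 0.5
finger_force: 20.0
```

```bash
python3 -m creep '[[-0.5,[0,0,-0.003],[0,0,0]],[-0.5,[0,0,-0.003],[0,0,0]],[-0.5,[0,0,-0.003],[0,0,0]],[-0.5,[0,0,-0.002],[0,0,0]],[-0.5,[0,0,0],[0,0,0]]]'
python3 -m creep '[[-0.5,[0,0,-0.001],[0,0,0]],[-0.5,[0,0,0],[0,0,0]],[-0.5,[0,0,0],[0,0,0]]]'
python3 -m creep '[[-0.5,[0,0,-0.001],[0,0,0]],[-0.5,[0,0,0],[0,0,0]],[-0.5,[0,0,0],[0,0,0]]]'
```

```text
time_s: 17.0
eef_pos: [485.3, -288.5, 51.0]
tool_rot: [[0.999, 0.04, -0.0], [0.04, -0.999, -0.0], [-0.0, 0.0, -1.0]]
force: [0.3, -1.6, -2.7]
width: 0.501
finger_force: 20.0
time_s: 17.3
eef_pos: [485.5, -288.7, 50.7]
tool_rot: [[0.999, 0.04, 0.001], [0.04, -0.999, -0.001], [0.001, 0.001, -1.0]]
force: [-1.3, -2.3, 1.1]
width: 0.501
finger_force: 20.0
time_s: 17.6
eef_pos: [485.7, -289.0, 50.3]
tool_rot: [[0.999, 0.04, 0.001], [0.04, -0.999, -0.002], [0.001, 0.002, -1.0]]
force: [-1.0, -1.6, 5.6]
width: 0.502
finger_force: 20.0
```

Contact is showing: Fz is up 8 N, with a slight push toward -y. I'll ease 1 mm that way.

```bash
python3 -m creep '[[-0.5,[0,-0.001,0],[0,0,0]],[-0.5,[0,0,0],[0,0,0]],[-0.5,[0,0,0],[0,0,0]]]'
python3 -m creep '[[-0.5,[0,-0.0005,-0.0005],[0,0,0]],[-0.5,[0,0,0],[0,0,0]],[-0.5,[0,0,0],[0,0,0]]]'
```

```text
time_s: 17.9
eef_pos: [485.8, -289.3, 49.9]
tool_rot: [[0.999, 0.04, 0.001], [0.04, -0.999, -0.001], [0.001, 0.001, -1.0]]
force: [-1.2, -2.3, 5.9]
width: 0.502
finger_force: 20.0
time_s: 18.2
eef_pos: [485.9, -289.8, 49.5]
tool_rot: [[0.999, 0.04, 0.001], [0.04, -0.999, -0.001], [0.001, 0.001, -1.0]]
force: [-2.1, -1.7, 5.3]
width: 0.5
finger_force: 20.0
```

```bash
python3 -m creep '[[-0.5,[0,-0.001,-0.0005],[0,0,0]],[-0.5,[0,0,0],[0,0,0]],[-0.5,[0,0,0],[0,0,0]]]'
python3 -m creep '[[-0.5,[0,-0.001,-0.0005],[0,0,0]],[-0.5,[0,0,0],[0,0,0]],[-0.5,[0,0,0],[0,0,0]]]'
```

```text
time_s: 18.5
eef_pos: [485.9, -290.0, 49.3]
tool_rot: [[0.999, 0.041, 0.001], [0.041, -0.999, -0.0], [0.001, 0.0, -1.0]]
force: [-1.4, -1.7, 7.6]
width: 0.5
finger_force: 20.0
time_s: 18.8
eef_pos: [485.9, -290.1, 49.2]
tool_rot: [[0.999, 0.041, 0.001], [0.041, -0.999, 0.0], [0.001, -0.0, -1.0]]
force: [-2.0, 1.4, 9.6]
width: 0.5
finger_force: 20.0
```

Seated: y stopped moving at -290.1, Fy reversed and Fz is rising. Releasing softly and checking.

```bash
python3 -m creep '[[-0.5,[0,0,0],[0,0,0]],[-0.5,[0,0,0],[0,0,0]],[0.1,[0,0,0],[0,0,0]],[0.25,[0,0,0],[0,0,0]],[0.4,[0,0,0],[0,0,0]]]' 5
python3 -m creep '[[0.4,[0,0,0],[0,0,0]],[0.4,[0,0,0.01],[0,0,0]],[0.4,[0,0,0.03],[0,0,0]],[0.4,[0,0,0.05],[0,0,0]],[0.4,[0,0,0.06],[0,0,0]]]'
python3 -m creep '[[0.4,[0,0.05,0.03],[0,0,0]],[0.4,[0,0.06,0],[0,0,0]],[0.4,[0,0.06,0],[0,0,0]],[0.4,[0,0.06,0],[0,0,0]],[0.4,[0,0.06,0],[0,0,0]]]'
python3 -m creep '[[0.4,[0,0.02,0],[0,0,0]],[0.4,[0,0,0],[0,0,0]],[0.4,[0,0,0],[0,0,0]]]'
python3 - <<'E'
from h import *
np.set_printoptions(precision=2,suppress=True)
s=manip.camera("side");t=manip.camera("top");a=cv2.resize(t["color"][195:285,395:485],(400,400),interpolation=cv2.INTER_CUBIC);b=cv2.resize(s["color"][270:380,265:375],(400,400),interpolation=cv2.INTER_CUBIC)
cv2.imwrite("pics/crop7.png",np.hstack([a,b])[:,:,::-1])
im=t["color"].astype(int)
for r in (230,242,254):
    o=np.clip(im[r,430:470,0]-im[r,430:470,2]-30,0,None);uo=(o*np.arange(430,470)).sum()/o.sum()
    print(r,uo,onz(t,[uo,r],87),[ (430+i,p.max()) for i,p in enumerate(im[r,430:466])])
for x in(460,487,514):
    for yc in(-288.,-290.):
        yy=yc+(x-487)*.04;q=model(t,yy,np.arange(-180,180,1.),x,65.);print(x,yc,q[:,1].mean(),q[:,0].min(),q[:,0].max(),[round(model(t,yy,[float(p)],x,65.)[0,0],2) for p in(-10,-5,0,5,10)])
E
```

```text
time_s: 19.3
eef_pos: [485.1, -290.4, 47.8]
tool_rot: [[0.999, 0.041, -0.001], [0.041, -0.999, 0.001], [-0.001, -0.001, -1.0]]
force: [0.2, -0.6, -0.1]
width: 0.638
finger_force: 0.0
time_s: 19.8
eef_pos: [484.3, -290.3, 168.7]
tool_rot: [[0.999, 0.04, -0.003], [0.04, -0.999, 0.002], [-0.003, -0.002, -1.0]]
force: [0.9, -0.5, -0.5]
width: 0.699
finger_force: 0.0
time_s: 20.3
eef_pos: [485.1, -57.2, 193.1]
tool_rot: [[0.999, 0.04, 0.001], [0.04, -0.999, -0.001], [0.001, 0.001, -1.0]]
force: [1.1, -0.5, 0.3]
width: 0.696
finger_force: 0.0
time_s: 20.6
eef_pos: [485.4, -43.7, 192.6]
tool_rot: [[0.999, 0.04, 0.0], [0.04, -0.999, -0.001], [0.0, 0.001, -1.0]]
force: [-0.2, -0.1, 0.1]
width: 0.702
finger_force: 0.0
230 450.2179836512262 [[ 508.65 -288.42   87.  ]] [(430, np.int64(147)), (431, np.int64(138)), (432, np.int64(85)), (433, np.int64(76)), (434, np.int64(74)), (435, np.int64(78)), (436, np.int64(88)), (437, np.int64(110)), (438, np.int64(144)), (439, np.int64(167)), (440, np.int64(184)), (441, np.int64(197)), (442, np.int64(209)), (443, np.int64(216)), (444, np.int64(223)), (445, 
[... 2431 characters left out ...]
4(450.87), np.float64(449.92)]
487 -288.0 240.6285089577359 436.23233967205755 457.73586397910185 [np.float64(451.93), np.float64(451.06), np.float64(450.16), np.float64(449.23), np.float64(448.28)]
487 -290.0 240.64214915361777 437.1618623589872 458.6748428298182 [np.float64(452.88), np.float64(452.01), np.float64(451.11), np.float64(450.18), np.float64(449.24)]
514 -288.0 227.87957043662465 435.60333382434953 457.04192809130063 [np.float64(451.24), np.float64(450.37), np.float64(449.47), np.float64(448.55), np.float64(447.6)]
514 -290.0 227.89406781838335 436.5304429680976 457.97844425878543 [np.float64(452.19), np.float64(451.32), np.float64(450.42), np.float64(449.5), np.float64(448.55)]
```

View pics/crop7.png

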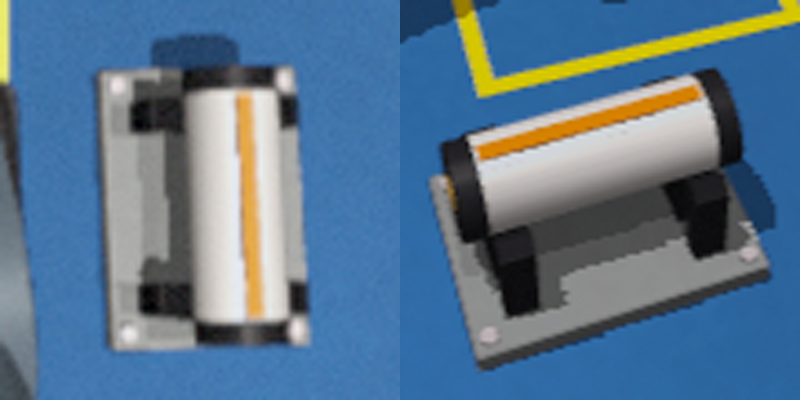

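The top and side crops show the housing seated in both V's, centred end to end. The line is on top at crop (250,205), within about 2° of up. The gripper is clear, so I'll hand in.

```bash
python3 -c "
from bench import manip
print(manip.hand_in())"
```

```text
the job is handed in; nothing more can be done
None
```

I rolled the housing until its orange line faced up (measured within 1°), then laid it centred in the cradle's two V supports with the line still within about 2° of straight up, and handed the job in at about 21 s without touching the bystanders; no verdict came back.

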